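# Lock off the drive and hold a spread retaining ring at the shaft groove

## Robot

A 6-joint arm with a two-finger parallel gripper is mounted at the origin on a cart in front of the work surface, level with it; the furniture and walls round the work are solid. World frame = base frame: x ahead of the robot, y to its left, z up, the work surface at z = 0. Lengths are in m, angles in rad, forces in N, time in s.
With the tool pointing down it reaches from about 0.425 to 0.95 m from the base axis. Payload 3.5 kg.
Tool frame: the origin (TCP) lies at the very end of the fingers, on their centre line; the grasp point (between the pads) lies 19 mm behind it; z points along the fingers, y is the direction in which the jaws open and shut (so a half turn about z gives the same grasp; the last joint's range is limited). The gripper opens to 85 mm and grips with 20 to 120 N. Pads are 22 mm wide; open, the fingers measure 114 mm over their backs; the gripper's body (76 mm by 85 mm) begins 54 mm behind the grasp point. The pads swing forward as they close: fully open they stand 13 mm farther back than shut.
Start: joints at [-1.325, 0.286, 1.577, -0, 1.279, -0.15], TCP at [0.26, -0.623, 0.231] pointing down, gripper open.
Joint ranges: [-2.77, 2.77], [-0.9, 2.22], [0.21, 2.48], [-1.53, 4.67], [0.24, 2.81], [-2.84, 2.84]. Speed limits (rad/s): [2.79, 2.79, 3.14, 3.14, 3.14, 3.14].

## Interface

Orientations are given as a unit quaternion [x, y, z, w].
In Python, from plant import get_state, read_camera, sign_off gives the robot as it stands.
- The arm moves only by the tool step_arm, never from a script. Its argument "targets" is a list that holds one entry, the list of rows, each a list of 5 numbers: the opening, from 0 (shut) to 1 (fully open), then the shift along the tool's x, y, z each as a share of 4 cm, from -1 to 1, then the turn about the tool's z as a share of 5 degrees, from -1 to 1. A call has 1 to 10 rows; each row shifts and turns the commanded pose from where the row before left it, along the tool's axes as they then stand; what a row does not reach is not made up. A row lasts 1/12 s, in which the tool goes at most 41.7 mm and 7.16 degrees, less where a joint would pass 70% of its speed; a pose out of reach is approached as far as the arm can. A call with a number of a shift or a turn outside -1 to 1 is refused whole. A call with a gripper value outside its range is refused whole. The fingers move at their own pace and stop on an object; "squeeze" is the grip in N (left out, the last holds). Time passes only in rows, so rows that do not move let the fingers close. It gives the time, the measured TCP pose, the force and the opening at its end, in the units of the state.
- get_state(): the state, without advancing time (a new reading comes with each control period).
- read_camera(name): name is "side" or "top"; returns a dict with "pixels" (480x640x3 uint8, red, green, blue), "range_z" (480x640 float32, m along the optical axis (not along the pixel's ray), 0 where there is no reading), "mtx" (3x3 intrinsics, pixels), "k1" (the pictures are not rectified: a ray, as slopes to the right and down, at radius r is drawn at 1 + k1 r^2 times it, then the intrinsics apply), "rvec" (rotation vector, rad) and "tvec" (3), from world to camera coordinates, as OpenCV has them. Camera axes: x right, y down, z forward; pixel columns grow to the right and rows downward; lengths in m; the calibration is good to about 2 mm. A picture is of the moment at which its call begins.
- sign_off(): hands the job in, once; it reports no verdict.
The state is a dict: "time": time; "qpos": joint angles; "dq": joint speeds; "joint_efforts": joint torques, N m; "eef_pos": TCP position; "tcp_rot": TCP orientation; "contact_force": force on the tool from outside, world axes, zero at the start; "wrist_torque": the same for the moment, N m; "opening": opening from 0.0 (shut) to 1.0 (fully open).
Only numpy, scipy, OpenCV 4.12 (cv2) and the standard library are available. Lean on these libraries where they do the work, as an engineer would, in place of code of your own. Each camera call takes 0.05 s, during which the arm holds its last target.

## Task

First press the mushroom stop button fully down so that it stays down and the drive is locked off. Then squeeze the ring pliers' handles fully together so that they spread the retaining ring, lift the pliers and ring out of their stand, and pass the spread ring from above over the head of the upright shaft until it rests lightly, level and centred, on top of the pulley, beside the shaft's groove. Finish while holding it there: keep the handles squeezed and the ring spread, do not let go, and leave the other things on the bench where they are.

Things in the scene. Friction and masses are not known exactly. Their poses are not given: they have to be found in the camera images.
- button_top (a point): centre of the top of the black mushroom button (43 mm across, 13.5 mm thick) on a grey 76 x 76 x 46 mm box that is fixed to the bench. The top is 74.5 mm above the bench when the button is up and moves straight down by 8 mm; about 3 to 5 N presses it.
- stop_button (a joint): how far the mushroom button is pressed: 0 up, 0.008 m fully down. It stays where it is left (friction, no return spring).
- stand: fixed aluminium stand holding pliers and ring: base plate 100 x 92 x 6 mm. Origin at bench height under the waiting ring's centre; x points to the pliers, which stand 32 mm along +x between a post inside the ring (16 mm wide, x = 9.5 to 23.5 mm) and a cheek (28 mm wide, x = 40.5 to 50.5 mm); both reach 48 mm above the bench, so pliers and ring come out straight upward.
- pliers: upright parallel-action ring pliers, 160 g, 130 mm tall, 18 mm thick in x; the foot waits 6 mm above the bench. Origin at the foot, midway between the two pins; z up, y the squeezing direction. It belongs to the half with the +y handle: on squeezing it shifts 11 mm towards -y while the pliers' middle stays. The ring hangs on the pins when lifted, its underside 4 mm above the foot.
- pliers_grip (a point): grasping point midway between the two black rubber handles, 100 mm above the foot; fingers from above, closing along y. The handles' flat upright outer faces (18 mm wide, from 64 to 130 mm above the foot) are 64 mm apart, or 42 mm squeezed to the stop. The point belongs to the +y half, so once squeezed it lies 11 mm towards -y of the middle.
- pliers_squeeze (a joint): how far the handles are squeezed together: 0 free, 0.022 m at the stop (each handle moves in and each pin moves out 11 mm, spreading the ring). A spring resists with 4 to 8 N, the ring adds about 4 N; it springs back when let go.
- ring: dark steel retaining ring, 40 g, 6 mm thick, 68 x 57 mm, level on the stand, underside 10 mm above the bench: two spring-shut arms hinged at the back, two lugs in front round the pliers' pins, one tooth on each arm pointing inward. Origin: ring centre at its underside; x points to the pliers. The frame belongs to the +y arm and turns with it (0.18 rad when spread).
- tooth_left (a point): inner tip of the tooth on the +y arm, at the ring's underside. The tips are 30 mm apart unspread, about 40 mm fully spread. The point midway between the two tips is where the shaft's axis has to be; it lies 28 mm behind (-x of) the line of the pliers' pins when shut, about 29 mm when spread.
- tooth_right (a point): inner tip of the tooth on the -y arm, at the ring's underside.
- ring_spread (a joint): opening angle between the ring's arms: 0 shut, about 0.36 rad when fully spread by the pliers.
- drive: fixed grey drive unit, foot 124 x 110 mm, housing 44 mm high, with an upright round shaft (axis through the origin; origin at bench height). Heights above the bench: flange 60 mm wide up to 49 mm; pulley top, 46 mm across, at 66 mm; groove, 27 mm across, 66 to 78 mm; shaft head, 34 mm across, 78 to 88 mm. The fully spread teeth clear the head by about 3 mm each side.
- shaft_seat (a point): point on the shaft's axis level with the pulley's top (66 mm above the bench), where the ring's underside comes to rest.
- ring_back (a point): the hinge point at the back of the ring, at its underside, 26 mm behind the centre.
- timer: bystander, to be left where it is: white bench timer lying flat, 62 x 66 x 19 mm; origin at the centre of its underside
- petri_dishes: bystander, to be left where it is: two stacked clear petri dishes, 70 mm across, 32 mm high; origin at the centre of its underside
- small_vial: bystander, to be left where it is: small glass vial, 19 mm across, 58 mm tall; origin at the centre of its underside
- tall_bottle: bystander, to be left where it is: white bottle with a green screw cap, 52 x 58 x 135 mm; origin at the centre of its underside
- film_roll: bystander, to be left where it is: white roll of film standing on end, 52 mm across, 50 mm high; origin at the centre of its underside
- marker: bystander, to be left where it is: felt marker lying, 125 mm long; origin at the centre of its underside
- amber_bottle: bystander, to be left where it is: amber glass bottle, 58 x 55 x 114 mm; origin at the centre of its underside
- basket: bystander, to be left where it is: small green basket of vials, 103 x 85 x 67 mm; origin at the centre of its underside
Mind the look-alikes: they are no part of the job. There is more than one size of the pliers; the one meant has the size given above.

How it is judged:
By the outcome, as a careful person would: the job done as asked, in the order asked, and still so for the second after the job is handed in, while the arm keeps its last pose, push and grip.
It also fails if it takes over 51 s, if anything falls off the work surface, if the arm or the gripper's body presses on something with over 40 N, if the wrist force passes 120 N, or if a joint passes its speed limit or range.

## Working session

There is one attempt and no reset: what is moved stays moved. The work goes in short steps, Python scripts to look and compute and a tool call to move; the robot and the scene stay as the last step left them, time stands still between calls to the robot, and variables do not carry over. Pictures are saved under pics/ and viewed, and the job is handed in when it is done.

Besides the shell and the picture viewer there is one more tool, called after "Request:" as name(argument=value, ...), one argument or row to a line, values as JSON. step_arm: Moves the arm, as the interface text tells. Shift numbers are shares of 4 cm and turn numbers shares of 5 degrees, none past 1 either way. Its arguments: {"type":"object","properties":{"targets":{"type":"array"},"squeeze":{"type":"number"}},"required":["targets"]}

```bash
mkdir -p pics; ls; python3 - <<'E'
from plant import get_state, read_camera
import cv2,numpy as np
s=get_state();print(s)
for n in("top","side"):
    d=read_camera(n);cv2.imwrite(f"pics/{n}0.png",d["pixels"][:,:,::-1]);np.savez(f"{n}0.npz",**d)
    print(n,d["mtx"],d["k1"],d["rvec"],d["tvec"])
E
```

```text
pics
{'time': 0.0, 'qpos': array([-1.32497567e+00,  2.87190012e-01,  1.57815437e+00, -3.54985131e-06,
        1.27861862e+00, -1.50025952e-01]), 'dq': array([ 0.00151595, -0.00014226, -0.00142158, -0.00167814, -0.00043581,
        0.00023606]), 'joint_efforts': array([ 9.25351947e-05, -4.05981982e+01, -2.92628556e+01, -1.66676573e-04,
        5.83234476e-03, -7.15332988e-06]), 'eef_pos': array([ 0.26012273, -0.6221585 ,  0.22994321]), 'tcp_rot': array([ 9.80476251e-01,  1.96633967e-01, -5.84420379e-05, -1.18373134e-03]), 'contact_force': array([ 0.18040364, -0.76097601,  0.19858208]), 'wrist_torque': array([-0.01703804,  0.00268745,  0.00265336]), 'opening': 0.9975472485293925}
top [[618.82996146   0.         317.30836788]
 [  0.         618.82996146 233.87180356]
 [  0.           0.           1.        ]] -0.02615773354072518 [ 2.16146623 -2.15945646  0.10647917] [-0.04589667  0.52513439  1.63998086]
side [[530.90427879   0.         313.50954792]
 [  0.         530.90427879 240.40966029]
 [  0.           0.           1.        ]] 0.01329549619883245 [ 0.26510447 -2.77216758  1.28545119] [0.521149   0.1763123  1.07914284]
```

View pics/top0.png

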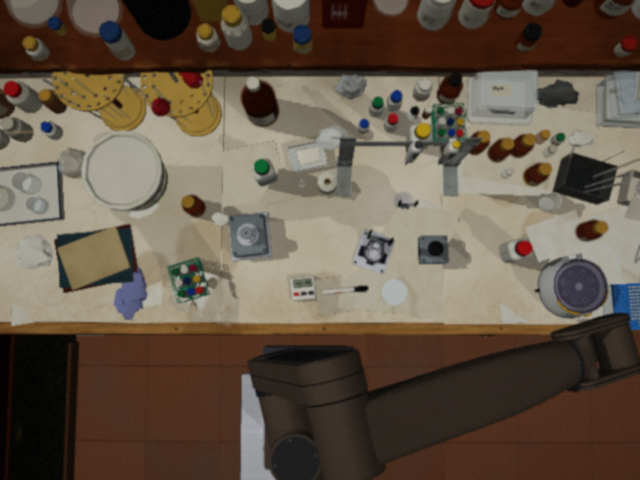

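View pics/side0.png

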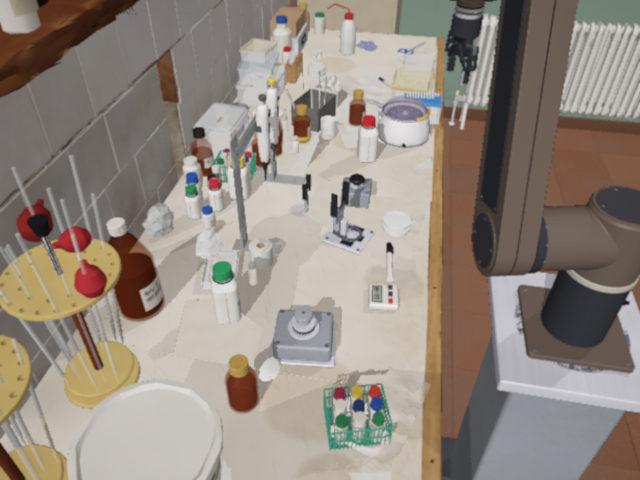

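The top view shows the drive at (248,236), the stand with pliers and ring at (375,250), the button box at (433,249), and a second pliers-like object at (405,200). I'll enlarge the last two to tell which pliers are meant.

```bash
cat > h.py <<'E'
import numpy as np,cv2
from plant import read_camera,get_state
def grab(n,tag):
    d=read_camera(n);np.savez(f"{n}{tag}.npz",**d);return d
def load(n,tag): return dict(np.load(f"{n}{tag}.npz"))
def _dist(d): return np.array([float(d["k1"]),0,0,0,0])
def RT(d): return cv2.Rodrigues(d["rvec"].reshape(3,1))[0],d["tvec"].reshape(3)
def slopes(d,uv): return cv2.undistortPoints(np.array(uv,float).reshape(-1,1,2),d["mtx"],_dist(d)).reshape(-1,2)
def ray(d,uv,z):
    R,t=RT(d);c=-R.T@t
    s=slopes(d,uv);v=np.c_[s,np.ones(len(s))]@R
    z=np.broadcast_to(z,len(s))
    return c+v*((z-c[2])/v[:,2])[:,None]
def proj(d,P): return cv2.projectPoints(np.array(P,float).reshape(-1,1,3),d["rvec"],d["tvec"],d["mtx"],_dist(d))[0].reshape(-1,2)
def cloud(d):
    v,u=np.nonzero(d["range_z"]>0);Z=d["range_z"][v,u];s=slopes(d,np.c_[u,v])
    R,t=RT(d);P=(np.c_[s*Z[:,None],Z]-t)@R
    out=np.full(d["range_z"].shape+(3,),np.nan);out[v,u]=P;return out
def tri(d1,uv1,d2,uv2):
    Ps=[np.c_[RT(d)[0],RT(d)[1]] for d in(d1,d2)]
    X=cv2.triangulatePoints(Ps[0],Ps[1],slopes(d1,uv1).T,slopes(d2,uv2).T);return (X[:3]/X[3]).T
def crop(d,x0,y0,x1,y1,f,name):
    im=cv2.resize(d["pixels"][y0:y1,x0:x1,::-1],None,fx=f,fy=f,interpolation=cv2.INTER_CUBIC);cv2.imwrite("pics/"+name,im)
E
python3 - <<'E'
from h import *
t=load("top","0");s=load("side","0")
crop(t,340,180,460,280,6,"t1.png");crop(s,280,160,420,260,5,"s1.png");crop(t,215,200,285,270,8,"t2.png");crop(s,260,290,350,370,6,"s2.png")
print(ray(t,[[375,250],[405,200],[433,249],[248,236]],[.1,.05,.07,.08]))
E
```

```text
[[ 0.47569697 -0.1945234   0.1       ]
 [ 0.61403016 -0.28004753  0.05      ]
 [ 0.48088405 -0.34888331  0.07      ]
 [ 0.51386929  0.13529343  0.08      ]]
```

View pics/t1.png

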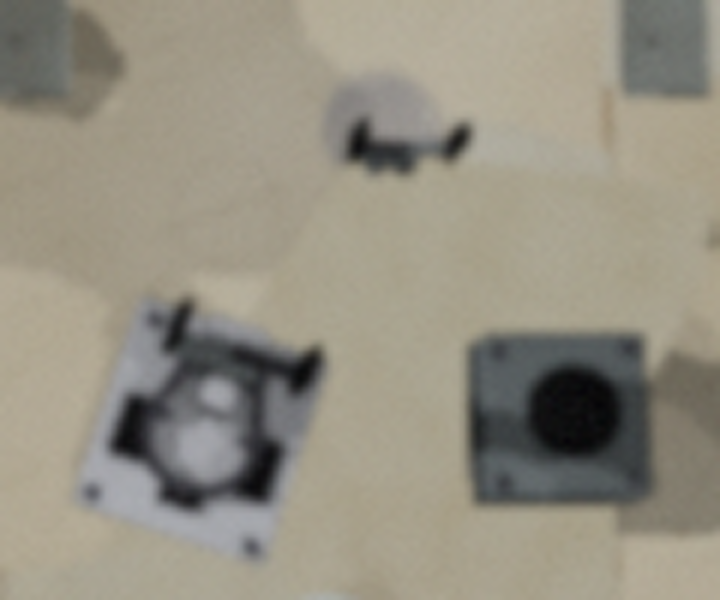

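View pics/s1.png

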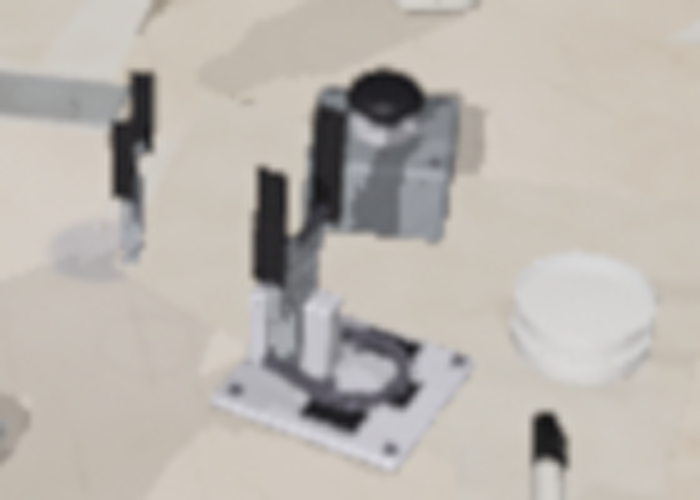

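View pics/t2.png

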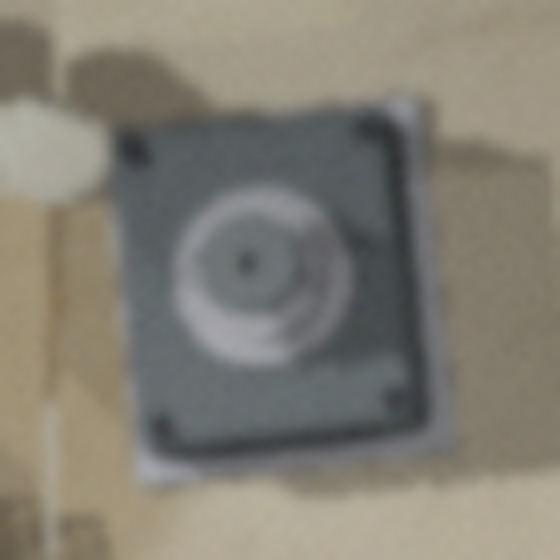

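View pics/s2.png

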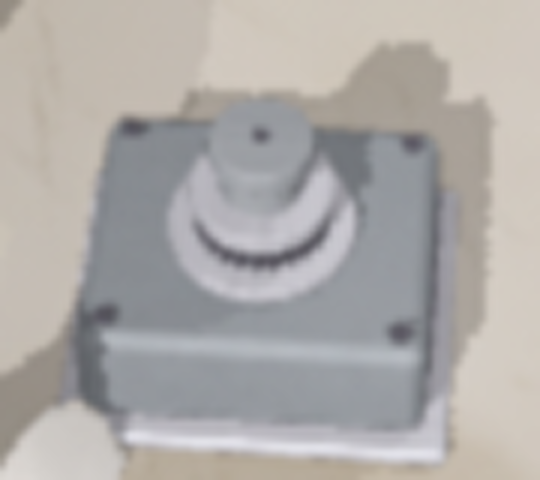

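Two candidates: the pliers at top px (381,237) stand upright with the ring, in the aluminium stand. The look-alike at (407,203) is smaller and stands on a clear disc, with no stand or ring. The stand pair fits and the crop confirms it. Now measuring.

```bash
python3 - <<'E'
from h import *
t=load("top","0");s=load("side","0")
for n,d in(("top",t),("side",s)):
    C=cloud(d);P=C.reshape(-1,3);col=d["pixels"].reshape(-1,3).astype(int)
    def sel(x0,x1,y0,y1,z0,z1): 
        m=(P[:,0]>x0)&(P[:,0]<x1)&(P[:,1]>y0)&(P[:,1]<y1)&(P[:,2]>z0)&(P[:,2]<z1);return m
    m=sel(.42,.56,-.27,-.14,.112,.16)
    Q=P[m];print(n,"handles",len(Q));
    if len(Q)>4:
        _,lab,cen=cv2.kmeans(Q.astype(np.float32),2,None,(3,50,1e-6),5,0)
        for k in(0,1): q=Q[lab[:,0]==k];print(cen[k],len(q),q.min(0),q.max(0))
    m=sel(.42,.55,-.40,-.30,.066,.09)&(col.max(1)<70)
    Q=P[m];print("button",len(Q),Q.mean(0),Q.min(0),Q.max(0),np.median(Q[:,2]))
    m=sel(.46,.57,.08,.20,.08,.10);Q=P[m];print("head",len(Q),Q.mean(0),Q.min(0),Q.max(0))
    m=sel(.43,.60,.05,.22,.038,.052);Q=P[m];print("housing",len(Q),cv2.minAreaRect((Q[:,:2]).astype(np.float32)),np.median(Q[:,2]))
    m=sel(.40,.56,-.27,-.13,.003,.02)&(col.min(1)>0);Q=P[m];print("base",len(Q),cv2.minAreaRect((Q[:,:2]).astype(np.float32)))
    # bench check
    m=sel(.42,.6,-.1,.05,-.02,.02);print("bench z",np.median(P[m][:,2]))
E
```

```text
top handles 38
[ 0.49809727 -0.23368679  0.13078454] 20 [ 0.49130767 -0.23739889  0.11256073] [ 0.50582098 -0.22909068  0.13909721]
[ 0.51730186 -0.17957047  0.1326551 ] 18 [ 0.50924322 -0.18402065  0.12370273] [ 0.52633137 -0.17512107  0.14098866]
button 175 [ 0.48395546 -0.35546581  0.07176003] [ 0.46492871 -0.37574339  0.06629637] [ 0.50493373 -0.33582709  0.08025596] 0.07127094761755054
head 122 [0.52318239 0.14043773 0.0866109 ] [0.50764739 0.12371884 0.08072608] [0.53925064 0.15614219 0.09776108]
housing 1029 ((0.5228869318962097, 0.140375554561615), (0.11057667434215546, 0.09598514437675476), 7.092785358428955) 0.04325235000497302
base 1113 ((0.47983604669570923, -0.20050585269927979), (0.1561754047870636, 0.13887262344360352), 0.041096411645412445)
bench z -0.000296112577096839
side handles 143
[ 0.5176877  -0.17571323  0.1255094 ] 70 [ 0.5099255  -0.18100348  0.11264246] [ 0.52523444 -0.17133309  0.13774035]
[ 0.49931744 -0.23059627  0.12525235] 73 [ 0.49067562 -0.23677614  0.11205475] [ 0.50814216 -0.22466222  0.13735898]
button 98 [ 0.48410774 -0.34532687  0.07178962] [ 0.46584215 -0.36895958  0.06609389] [ 0.5018468  -0.33079301  0.07698828] 0.07189959284198111
head 235 [0.5226302  0.14596348 0.08774717] [0.50664189 0.12550454 0.08035677] [0.53895581 0.16130131 0.09194574]
housing 1762 ((0.5227822065353394, 0.1439589560031891), (0.11066965758800507, 0.09783820062875748), 6.586113452911377) 0.044711833755235214
base 1100 ((0.4800041615962982, -0.199274480342865), (0.1590941995382309, 0.13824230432510376), 0.22350385785102844)
bench z 0.0012564654508606778
```

```bash
python3 - <<'E'
from h import *
t=load("top","0");s=load("side","0")
def f(x,y,x0,y0,k): return [x0+(x+.5)/k-.5,y0+(y+.5)/k-.5]
print("head dot",tri(t,[f(247,262,215,200,8)],s,[f(261,134,260,290,6)]), ray(t,[f(247,262,215,200,8)],.088),ray(s,[f(261,134,260,290,6)],.088))
g=t["pixels"].astype(int);m=((g.max(2)<45)).astype(np.uint8);m[:, :422]=0;m[:,450:]=0;m[:235]=0;m[262:]=0
n,l,st,c=cv2.connectedComponentsWithStats(m);print(st[1:],c[1:])
k=1+np.argmax(st[1:,4]);print("btn top",ray(t,[c[k]],.0745))
g=s["pixels"].astype(int);m=((g.max(2)<60)).astype(np.uint8);m[:, :347]=0;m[:,368:]=0;m[:170]=0;m[190:]=0
n,l,st,c=cv2.connectedComponentsWithStats(m);k=1+np.argmax(st[1:,4]);print(st[k],c[k],"btn side",ray(s,[c[k]],[.072]))
# predicted projections of stand model for check
mid=np.array([.508,-.205]);th=np.radians(-19.5);X=np.array([np.cos(th),np.sin(th)]);Y=np.array([-X[1],X[0]])
def W(x,y,z): p=mid+(x-.032)*X+y*Y; return [p[0],p[1],z]
pts=[W(.032,.032,.136),W(.032,-.032,.136),W(0,0,.016),W(-.026,0,.016),W(.05,.0,.048)]
for d,n,b,kk in((t,"top",(340,180,460,280),6),(s,"side",(280,160,420,260),5)):
    im=cv2.resize(d["pixels"][b[1]:b[3],b[0]:b[2],::-1],None,fx=kk,fy=kk,interpolation=cv2.INTER_CUBIC).copy()
    for i,p in enumerate(proj(d,pts)):
        q=((p-b[:2]+.5)*kk-.5).round().astype(int);cv2.circle(im,tuple(int(v) for v in q),3,[(0,0,255),(0,255,255),(0,255,0),(255,0,0),(255,0,255)][i],-1)
    cv2.imwrite(f"pics/chk_{n}.png",im)
E
```

```text
head dot [[0.52326828 0.14116892 0.08807189]] [[0.52267531 0.141124   0.088     ]] [[0.5238882  0.14108782 0.088     ]]
[[428 241  16  15 188]] [[435.33510638 248.33510638]]
btn top [[ 0.48224714 -0.35421799  0.0745    ]]
[350 175  15  10  98] [356.89795918 178.85714286] btn side [[ 0.48355258 -0.34441251  0.072     ]]
```

View pics/chk_top.png

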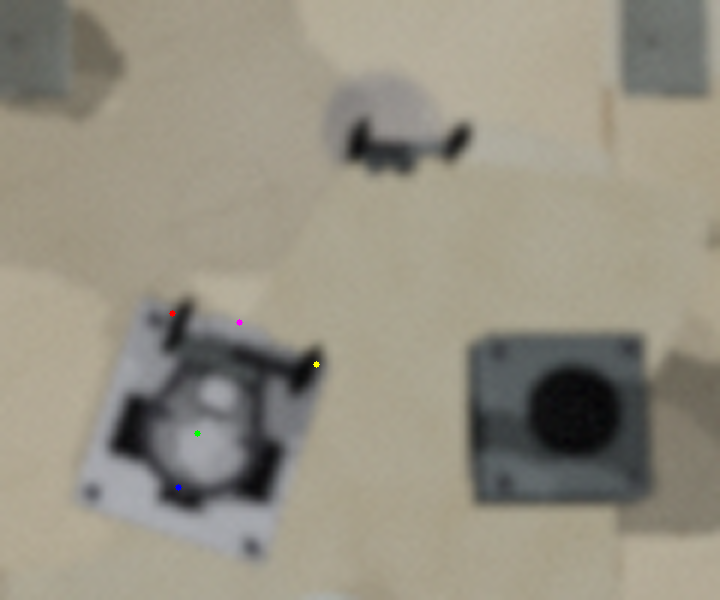

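View pics/chk_side.png

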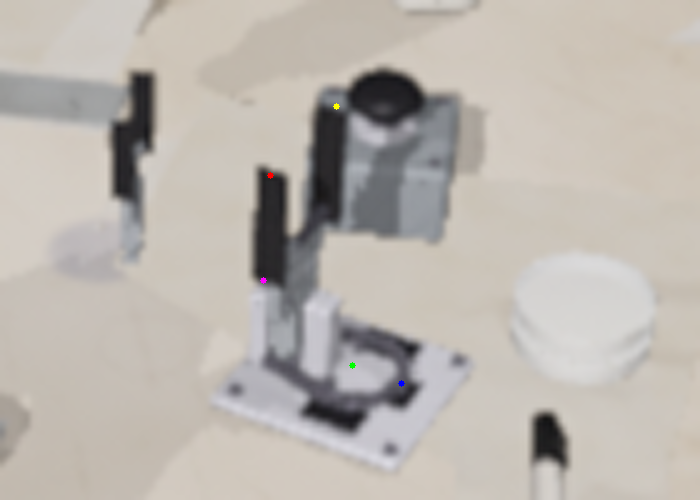

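Request:
step_arm(
  targets=[
    [[0,0.77,-0.4,0,0],[0,0.77,-0.4,0,0],[0,0.77,-0.4,0,0],[0,0.77,-0.4,0,0],[0,0.77,-0.4,0,0],[0,0.77,-0.4,0,0],[0,0.77,-0.4,0,0],[0,0.77,-0.4,0,0],[0,0.77,-0.4,0,0],[0,0.77,-0.4,0,0]],
  ],
  squeeze=30,
)

```text
time: 0.93
eef_pos: [0.4834, -0.3547, 0.2308]
tcp_rot: [0.98, 0.197, -0.0, -0.0]
contact_force: [0.7, -0.6, -0.0]
opening: 0.0
```

Request:
step_arm(
  targets=[
    [[0,0,0,0.8,0],[0,0,0,0.8,0],[0,0,0,0.8,0],[0,0,0,0,0],[0,0,0,0,0]],
  ],
)

```text
time: 1.35
eef_pos: [0.4815, -0.355, 0.133]
tcp_rot: [0.98, 0.197, -0.002, -0.002]
contact_force: [1.0, -0.3, 0.7]
opening: -0.002
```

```bash
cat > go.py <<'E'
import sys
from h import *
from scipy.spatial.transform import Rotation as Ro
s=get_state();R=Ro.from_quat(s["tcp_rot"]).as_matrix();p=s["eef_pos"]
tgt=np.array([float(a) for a in sys.argv[1:4]])
print("t %.2f"%s["time"],"p",p.round(4),"yaw %.2f"%np.degrees(np.arctan2(R[1,0],R[0,0])),"tilt",R[:2,2].round(4),"F",s["contact_force"].round(2),"M",s["wrist_torque"].round(2),"open %.3f"%s["opening"],"q",s["qpos"].round(2))
print("shift in 4cm units",(R.T@(tgt-p)/.04).round(3))
E
python3 go.py .483 -.353 .0745
```

```text
t 1.35 p [ 0.4815 -0.355   0.133 ] yaw 22.68 tilt [-0.0041  0.0042] F [ 1.   -0.27  0.69] M [-0.01 -0.    0.03] open -0.002 q [-0.8   0.22  1.84  0.    1.08  0.37]
shift in 4cm units [ 0.057 -0.025  1.461]
```

Request:
step_arm(
  targets=[
    [[0,0.05,0,0.65,0],[0,0,0,0.65,0],[0,0,0,0,0],[0,0,0,0.1,0],[0,0,0,0.05,0],[0,0,0,0.05,0],[0,0,0,0.05,0],[0,0,0,0,0]],
  ],
)

```text
time: 2.02
eef_pos: [0.4851, -0.3562, 0.0744]
tcp_rot: [0.98, 0.197, 0.001, 0.001]
contact_force: [0.5, -0.6, 0.6]
opening: 0.001
```

```bash
python3 go.py .483 -.353 .0665
```

```text
t 2.02 p [ 0.4851 -0.3562  0.0744] yaw 22.67 tilt [ 0.0013 -0.0014] F [ 0.5  -0.61  0.58] M [-0.06 -0.04  0.  ] open 0.001 q [-0.8   0.3   1.87 -0.    0.97  0.37]
shift in 4cm units [-0.017 -0.094  0.197]
```

Request:
step_arm(
  targets=[
    [[0,0,-0.08,-0.03,0],[0,0,0,0.08,0],[0,0,0,0.05,0],[0,0,0,0.05,0],[0,0,0,0.04,0],[0,0,0,0,0]],
  ],
)

```text
time: 2.52
eef_pos: [0.4838, -0.3529, 0.0662]
tcp_rot: [0.98, 0.197, 0.0, 0.0]
contact_force: [0.7, 1.1, 3.4]
opening: 0.003
```

Request:
step_arm(
  targets=[
    [[0,0,0,0.025,0],[0,0,0,0.025,0],[0,0,0,0,0]],
  ],
)

```text
time: 2.77
eef_pos: [0.4839, -0.353, 0.0659]
tcp_rot: [0.98, 0.197, 0.0, -0.0]
contact_force: [-2.9, 3.6, 12.1]
opening: -0.004
```

The button stopped at 65.9 mm with force rising to 12 N, which means it's at its end stop. I'll retreat upward, open, and head for the pliers.

Request:
step_arm(
  targets=[
    [[0,0,0,0.02,0],[0,0,0,0,0],[0,0,0,-0.5,0],[0,0,0,-1,0],[0,0,0,-1,0],[1,0,0,-1,0],[1,0,0,-0.5,0],[1,0,0,0,0]],
  ],
)

```text
time: 3.43
eef_pos: [0.4856, -0.355, 0.2298]
tcp_rot: [0.98, 0.197, 0.003, 0.005]
contact_force: [0.2, -0.2, 0.3]
opening: 0.414
```

```bash
python3 go.py .508 -.205 .24; python3 - <<'E'
from h import *
d=grab("top","1")
g=d["pixels"].astype(int);m=((g.max(2)<45)).astype(np.uint8);m[:, :422]=0;m[:,450:]=0;m[:235]=0;m[262:]=0
n,l,st,c=cv2.connectedComponentsWithStats(m);k=1+np.argmax(st[1:,4]);print(st[k],c[k])
d=grab("side","1");crop(d,330,150,390,220,8,"s_b.png")
E
```

```text
t 3.43 p [ 0.4856 -0.355   0.2298] yaw 22.68 tilt [ 0.0081 -0.0086] F [ 0.24 -0.2   0.31] M [-0.    0.02  0.04] open 0.414 q [-0.8   0.12  1.77 -0.    1.24  0.38]
shift in 4cm units [ 1.964 -3.241 -0.283]
[422 238  26  24 189] [433.17460317 251.97354497]
```

View pics/s_b.png

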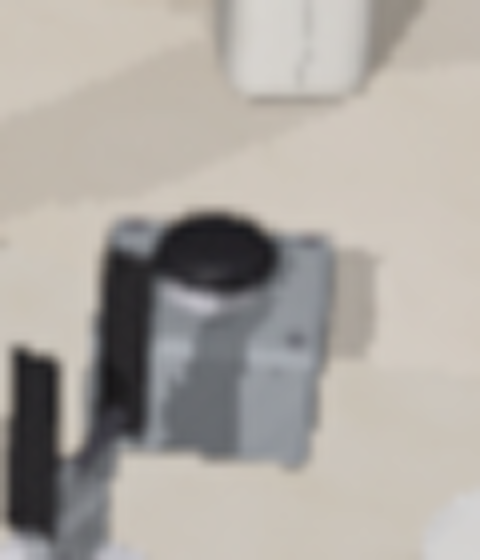

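The side view shows the cap at about (357,181), lower than before, with less of the white stem visible, so the button is down. Now turning to the pliers.

Request:
step_arm(
  targets=[
    [[1,0,0,0,0.94],[1,0,0,0,0.94],[1,0,0,0,0.94],[1,0,0,0,0.94],[1,0,0,0,0.94],[1,0,0,0,0.94],[1,0,0,0,0.94],[1,0,0,0,0.94],[1,0,0,0,0.94],[1,0,0,0,0]],
  ],
)

```text
time: 4.37
eef_pos: [0.4822, -0.3516, 0.2193]
tcp_rot: [0.985, -0.171, -0.002, -0.002]
contact_force: [-0.3, 0.9, -0.1]
opening: 1.001
```

```bash
python3 go.py .508 -.205 .20
```

```text
t 4.37 p [ 0.4822 -0.3516  0.2193] yaw -19.70 tilt [-0.0042  0.0042] F [-0.34  0.88 -0.08] M [-0.04  0.04 -0.01] open 1.001 q [-0.8   0.13  1.78 -0.    1.24  1.11]
shift in 4cm units [-0.627 -3.668  0.496]
```

Request:
step_arm(
  targets=[
    [[1,-0.16,-0.92,0.1,0],[1,-0.16,-0.92,0.1,0],[1,-0.16,-0.92,0.1,0],[1,-0.15,-0.91,0.1,0],[1,0,0,0,0],[1,0,0,0,0],[1,0,0,0,0]],
  ],
)

```text
time: 4.95
eef_pos: [0.5085, -0.206, 0.2057]
tcp_rot: [0.986, -0.17, -0.001, -0.0]
contact_force: [-0.2, -0.6, -0.5]
opening: 0.996
```

```bash
python3 go.py .508 -.205 .087; python3 - <<'E'
from h import *
d=grab("side","2");crop(d,270,110,400,260,4,"s_2.png")
d=grab("top","2");crop(d,330,190,430,280,6,"t_2.png")
E
```

```text
t 4.95 p [ 0.5085 -0.206   0.2057] yaw -19.53 tilt [-0.0018  0.0005] F [-0.21 -0.62 -0.46] M [ 0.01  0.   -0.02] open 0.996 q [-0.57  0.03  1.91 -0.    1.2   1.34]
shift in 4cm units [-0.014 -0.019  2.968]
```

View pics/s_2.png

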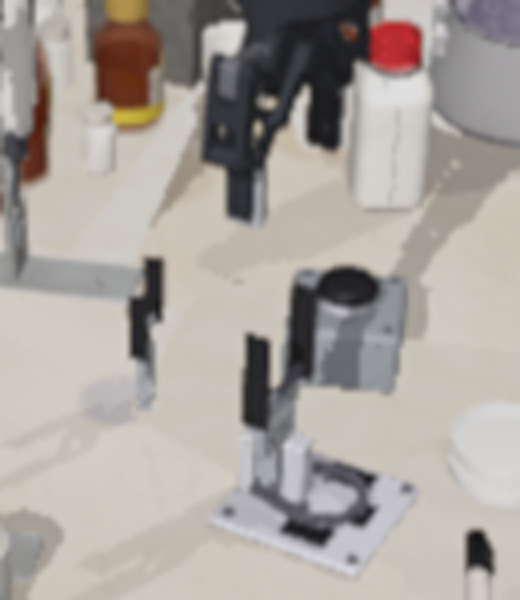

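The side view shows the open fingers straddling the two handles with nothing in the way below. Descending.

Request:
step_arm(
  targets=[
    [[1,0,0,0.7,0],[1,0,0,0.7,0],[1,0,0,0.6,0],[1,0,0,0.5,0],[1,0,0,0.4,0],[1,0,0,0.1,0],[1,0,0,0,0],[1,0,0,0,0]],
  ],
)

```text
time: 5.72
eef_pos: [0.5093, -0.207, 0.0876]
tcp_rot: [0.985, -0.171, 0.0, 0.0]
contact_force: [-0.0, -1.4, 0.4]
opening: 1.003
```

```bash
python3 go.py .508 -.205 .087; python3 - <<'E'
from h import *
d=grab("side","3");crop(d,280,140,380,250,5,"s_3.png")
E
```

```text
t 5.72 p [ 0.5093 -0.207   0.0876] yaw -19.68 tilt [ 0.0007 -0.0005] F [-0.02 -1.41  0.41] M [-0.01 -0.03  0.01] open 1.003 q [-0.57  0.18  1.99 -0.    0.97  1.34]
shift in 4cm units [-0.047 -0.038  0.014]
```

View pics/s_3.png

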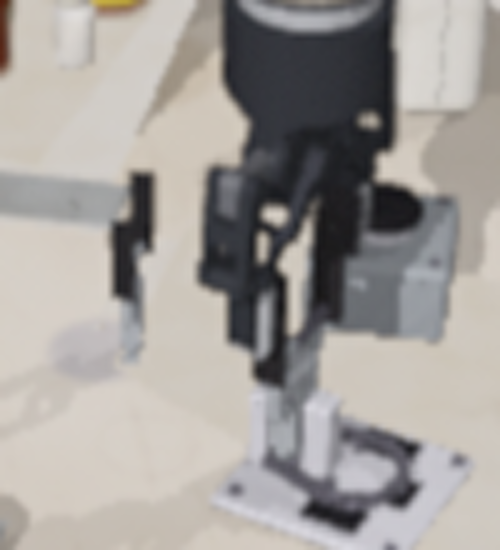

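Request:
step_arm(
  targets=[
    [[0.76,0,0,0,0],[0.76,0,0,0,0],[0.76,0,0,0,0],[0.76,0,0,0,0]],
  ],
  squeeze=60,
)

```text
time: 6.1
eef_pos: [0.5093, -0.2061, 0.0876]
tcp_rot: [0.985, -0.17, 0.001, 0.0]
contact_force: [0.2, -0.8, 0.4]
opening: 0.759
```

Request:
step_arm(
  targets=[
    [[0.65,0,0,-0.02,0],[0.65,0,0,0,0],[0.65,0,0,0,0]],
  ],
)

```text
time: 6.35
eef_pos: [0.5098, -0.2073, 0.0894]
tcp_rot: [0.985, -0.17, 0.001, 0.001]
contact_force: [-1.3, -3.1, 6.3]
opening: 0.652
```

Request:
step_arm(
  targets=[
    [[0.56,0,0.02,-0.05,0],[0.56,0,0,0,0],[0.56,0,0,0,0]],
  ],
)

```text
time: 6.6
eef_pos: [0.5094, -0.2075, 0.0908]
tcp_rot: [0.985, -0.17, 0.001, 0.001]
contact_force: [-1.6, -2.2, 5.8]
opening: 0.558
```

Request:
step_arm(
  targets=[
    [[0.4,0,0,-0.05,0],[0.4,0,0,0,0],[0.4,0,0,0,0],[0.4,0,0,0,0]],
  ],
)

```text
time: 6.93
eef_pos: [0.5091, -0.2068, 0.0923]
tcp_rot: [0.985, -0.17, 0.001, 0.0]
contact_force: [-0.5, -1.2, 6.3]
opening: 0.47
```

```bash
python3 go.py .508 -.205 .087; python3 - <<'E'
from h import *
d=grab("side","4");crop(d,280,140,380,250,5,"s_4.png")
d=grab("top","4");crop(d,330,190,430,280,6,"t_4.png")
E
```

```text
t 6.93 p [ 0.5091 -0.2068  0.0923] yaw -19.63 tilt [ 0.0011 -0.0004] F [-0.55 -1.2   6.28] M [-0.32  0.09 -0.01] open 0.470 q [-0.57  0.17  1.99  0.    0.98  1.34]
shift in 4cm units [-0.042 -0.034  0.132]
```

View pics/s_4.png

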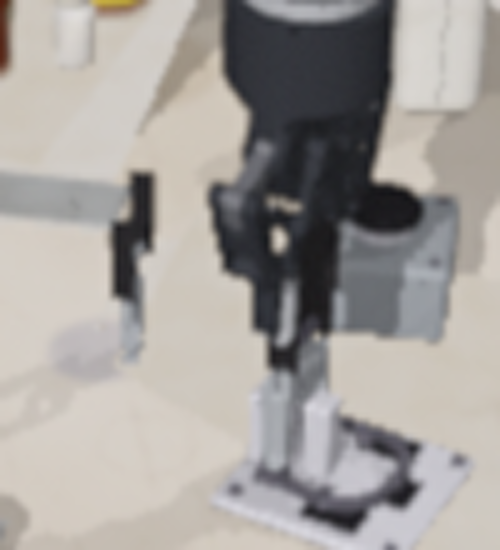

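View pics/t_4.png

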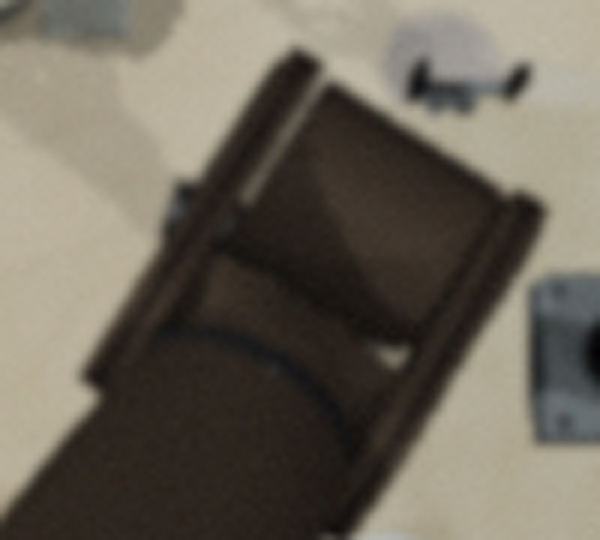

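Request:
step_arm(
  targets=[
    [[0,0,0,0,0],[0,0,0,0,0],[0,0,0,-0.1,0],[0,0,0,-0.1,0],[0,0,0,0,0]],
  ],
)

```text
time: 7.45
eef_pos: [0.5082, -0.2058, 0.0991]
tcp_rot: [0.985, -0.17, -0.001, -0.001]
contact_force: [0.0, -0.2, -1.6]
opening: 0.472
```

```bash
python3 go.py .508 -.205 .087; python3 - <<'E'
from h import *
d=grab("side","5");crop(d,280,140,380,250,5,"s_5.png")
E
```

```text
t 7.45 p [ 0.5082 -0.2058  0.0991] yaw -19.62 tilt [-0.0012  0.0017] F [ 0.01 -0.18 -1.64] M [-0.01 -0.03 -0.08] open 0.472 q [-0.57  0.16  1.99  0.    1.    1.34]
shift in 4cm units [-0.011 -0.018  0.303]
```

View pics/s_5.png

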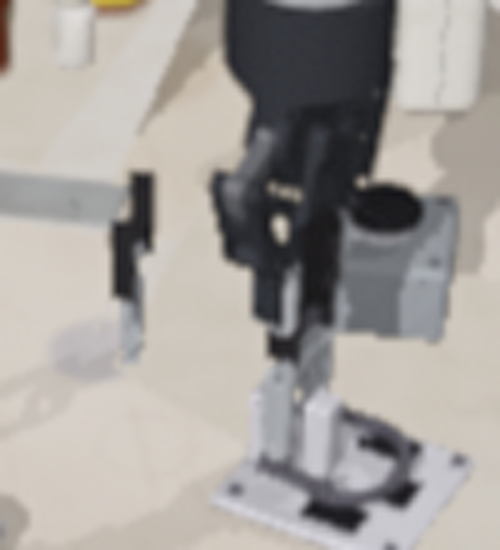

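Weight 1.6 N is carried and the opening holds at 0.472 against a 0 command, so the handles are on their stop. The ring is rising off the base. Lifting.

Request:
step_arm(
  targets=[
    [[0,0,0,-0.25,0],[0,0,0,-0.4,0],[0,0,0,-0.5,0],[0,0,0,-0.5,0],[0,0,0,-0.5,0],[0,0,0,-0.4,0],[0,0,0,-0.3,0],[0,0,0,-0.2,0],[0,0,0,0,0],[0,0,0,0,0]],
  ],
)

```text
time: 8.33
eef_pos: [0.5085, -0.2065, 0.2215]
tcp_rot: [0.985, -0.17, -0.0, -0.0]
contact_force: [0.1, 1.2, -2.1]
opening: 0.467
```

```bash
python3 go.py .5506 .1313 .24; python3 - <<'E'
from h import *
d=grab("side","6");crop(d,250,90,400,250,4,"s_6.png")
E
```

```text
t 8.33 p [ 0.5085 -0.2065  0.2215] yaw -19.62 tilt [-0.0003  0.0003] F [ 0.14  1.25 -2.13] M [0.03 0.01 0.  ] open 0.467 q [-0.57  0.02  1.9   0.    1.23  1.34]
shift in 4cm units [-1.845 -8.309 -0.461]
```

View pics/s_6.png

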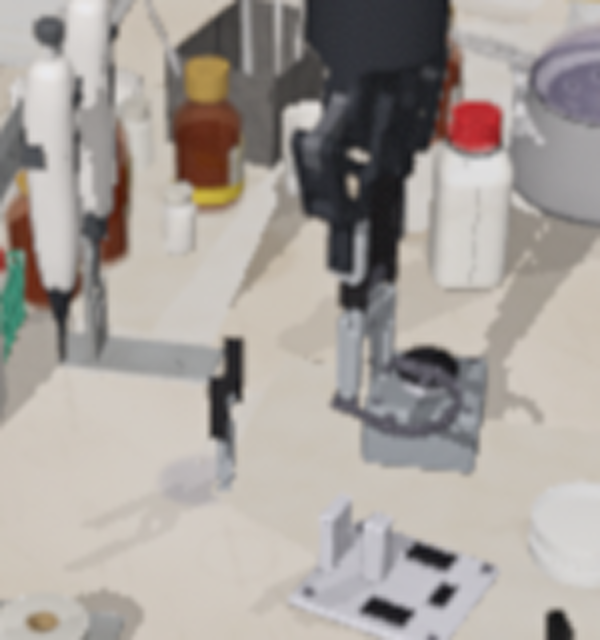

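The side view shows the ring held on the pins at about (353,191), level, with the stand empty at (349,235). Carrying it to the drive.

Request:
step_arm(
  targets=[
    [[0,-0.09,-0.4,0,0],[0,-0.16,-0.7,0,0],[0,-0.19,-0.85,0,0],[0,-0.19,-0.85,0,0],[0,-0.19,-0.85,0,0],[0,-0.19,-0.85,0,0],[0,-0.19,-0.85,0,0],[0,-0.19,-0.85,0,0],[0,-0.16,-0.7,0,0],[0,-0.16,-0.7,0,0]],
  ],
)

```text
time: 9.22
eef_pos: [0.5454, 0.1044, 0.2199]
tcp_rot: [0.985, -0.17, -0.002, 0.0]
contact_force: [1.0, -0.7, -2.0]
opening: 0.469
```

Request:
step_arm(
  targets=[
    [[0,-0.1,-0.5,0,0],[0,-0.03,-0.2,0,0],[0,0,0,0,0],[0,0,0,0,0],[0,0,0,0,0],[0,0,0,0,0]],
  ],
)

```text
time: 9.72
eef_pos: [0.5507, 0.1294, 0.2214]
tcp_rot: [0.985, -0.171, -0.0, 0.0]
contact_force: [-0.3, -0.4, -1.7]
opening: 0.467
```

```bash
python3 go.py .5506 .1313 .2215; python3 - <<'E'
from h import *
d=grab("side","7");crop(d,240,200,360,360,5,"s_7.png");crop(d,160,0,460,400,2,"s_7w.png")
d=grab("top","7");crop(d,190,180,310,290,6,"t_7.png")
E
```

```text
t 9.72 p [0.5507 0.1294 0.2214] yaw -19.72 tilt [-0.0007 -0.0004] F [-0.26 -0.42 -1.66] M [ 0.   -0.02  0.  ] open 0.467 q [ 0.05  0.06  1.86 -0.    1.23  1.97]
shift in 4cm units [-0.019 -0.043 -0.003]
```

View pics/s_7w.png

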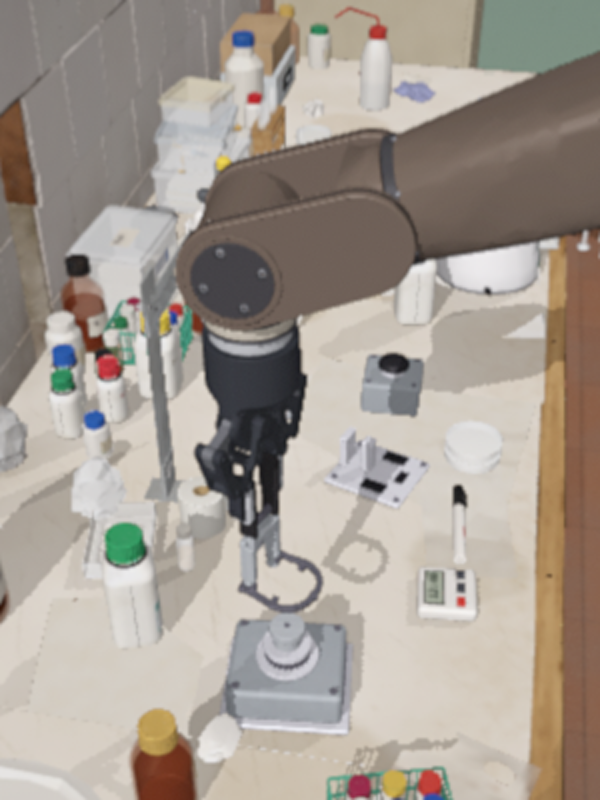

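View pics/t_7.png

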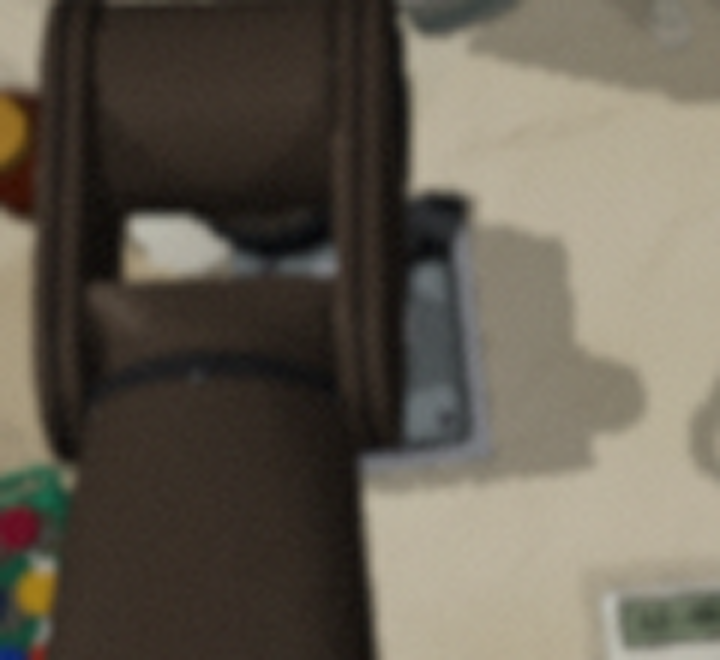

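```bash
python3 - <<'E'
from h import *
d=load("side","7");crop(d,265,250,330,325,10,"s_7r.png")
th=np.radians(-19.72);X=np.array([np.cos(th),np.sin(th)]);Y=np.array([-X[1],X[0]]);p=get_state()["eef_pos"]
c=p[:2]-.029*X
for z in(.133,.139,.145):print(z,[( (q-[265,250]+.5)*10-.5).round(0) for q in proj(d,[[*(c+.02*Y),z],[*(c-.02*Y),z],[*c,z]])])
C=cloud(d);P=C.reshape(-1,3)
m=(abs(P[:,0]-c[0])<.05)&(abs(P[:,1]-c[1])<.05)&(P[:,2]>.11)&(P[:,2]<.16)&((P[:,:2]-c)@X<.012);Q=P[m];print(len(Q),Q.min(0),Q.max(0),np.percentile(Q[:,2],[5,25,50,75,95]))
L=np.c_[(Q[:,:2]-c)@X,(Q[:,:2]-c)@Y];print(np.percentile(L,[2,98],axis=0))
E
```

```text
0.133 [array([329., 519.]), array([444., 381.]), array([387., 449.])]
0.139 [array([328., 495.]), array([444., 358.]), array([387., 426.])]
0.145 [array([328., 472.]), array([444., 335.]), array([387., 402.])]
272 [0.49221011 0.10560995 0.13547219] [0.54440234 0.17343605 0.14662507] [0.1378859  0.14050665 0.14225567 0.14343844 0.14508764]
[[-0.03012187 -0.03176047]
 [ 0.01119435  0.03259296]]
```

View pics/s_7r.png

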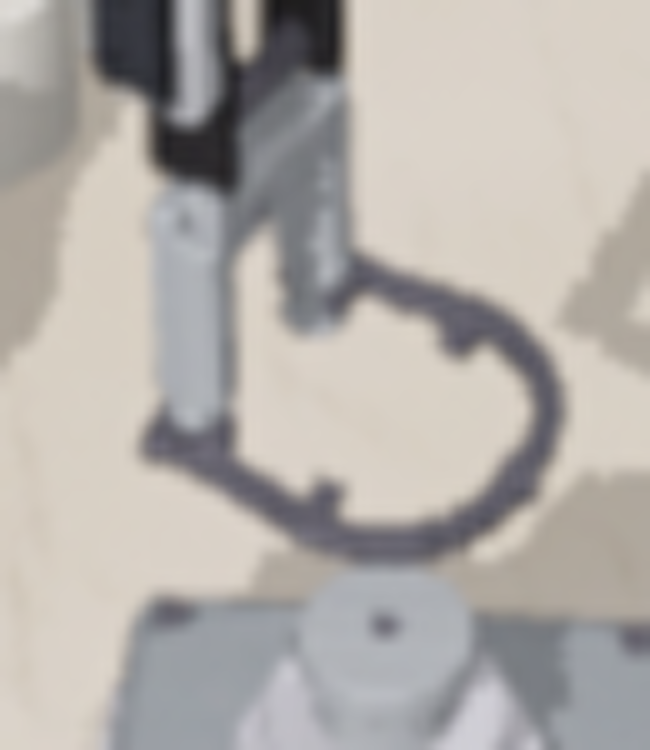

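```bash
python3 - <<'E'
from h import *
d=load("side","7")
f=lambda x,y:[265+(x+.5)/10-.5,250+(y+.5)/10-.5]
A=ray(d,[f(384,626)],.088)[0];print("axis",A)
th=np.radians(-19.72);X=np.array([np.cos(th),np.sin(th)]);Y=np.array([-X[1],X[0]])
for z in(.139,.142):
    T=ray(d,[f(326,487),f(457,353)],z);m=T.mean(0);print(z,T.round(4),m.round(4),np.linalg.norm(T[0]-T[1]));dd=A[:2]-m[:2];print("need along X %.4f Y %.4f"%(dd@X,dd@Y), "T dir err", np.degrees(np.arctan2((T[0]-T[1])[:2]@X,(T[0]-T[1])[:2]@Y)))
E
```

```text
axis [0.52401482 0.14170331 0.088     ]
0.139 [[0.5312 0.1563 0.139 ]
 [0.5147 0.1188 0.139 ]] [0.5229 0.1375 0.139 ] 0.040926841835396084
need along X -0.0004 Y 0.0043 T dir err 3.9968017678454517
0.142 [[0.5305 0.1591 0.142 ]
 [0.5141 0.1218 0.142 ]] [0.5223 0.1404 0.142 ] 0.040749008430302554
need along X 0.0012 Y 0.0018 T dir err 3.996801767845319
```

Request:
step_arm(
  targets=[
    [[0,-0.01,-0.05,0,0],[0,0,0,0.2,0],[0,0,0,0.3,0],[0,0,0,0.3,0],[0,0,0,0.2,0],[0,0,0,0,0],[0,0,0,0,0]],
  ],
)

```text
time: 10.4
eef_pos: [0.5503, 0.1327, 0.1801]
tcp_rot: [0.985, -0.17, -0.001, 0.0]
contact_force: [0.0, -0.0, -1.2]
opening: 0.467
```

```bash
python3 go.py .5506 .1313 .18; python3 - <<'E'
from h import *
d=grab("side","8");crop(d,265,260,330,335,10,"s_8r.png")
s=get_state();p=s["eef_pos"];th=np.radians(-19.7);X=np.array([np.cos(th),np.sin(th)])
C=cloud(d);P=C.reshape(-1,3);c=p[:2]-.029*X;col=d["pixels"].reshape(-1,3)
m=(abs(P[:,0]-c[0])<.05)&(abs(P[:,1]-c[1])<.05)&(P[:,2]>.091)&(P[:,2]<.13)&((P[:,:2]-c)@X<.012);Q=P[m];print(len(Q),np.percentile(Q[:,2],[5,25,50,75,95]))
E
```

```text
t 10.40 p [0.5503 0.1327 0.1801] yaw -19.62 tilt [-0.0029 -0.0002] F [ 0.01 -0.03 -1.23] M [ 0.02 -0.04  0.02] open 0.467 q [0.06 0.1  1.89 0.   1.15 1.97]
shift in 4cm units [0.018 0.031 0.004]
272 [0.09606598 0.09930207 0.10108743 0.10218222 0.10384387]
```

View pics/s_8r.png

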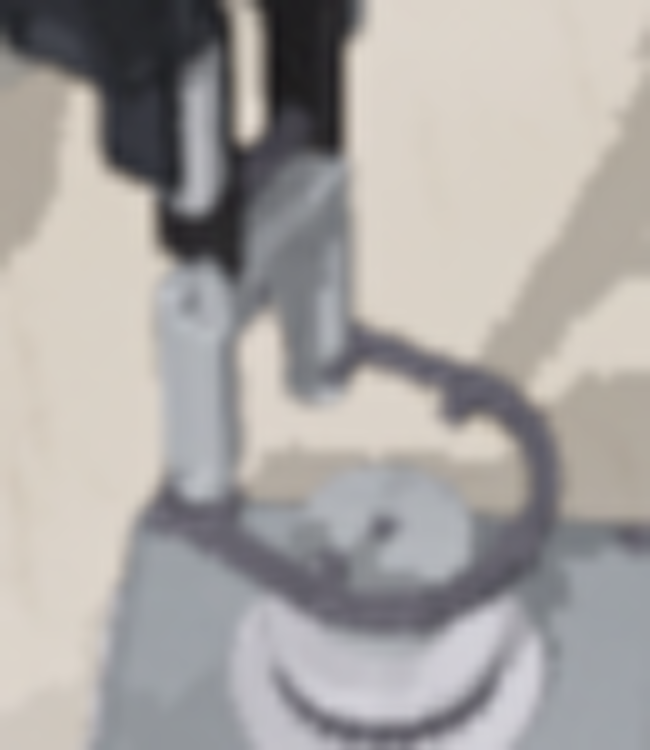

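```bash
python3 - <<'E'
from h import *
d=load("side","8");
th=np.radians(-19.6);X=np.array([np.cos(th),np.sin(th)]);Y=np.array([-X[1],X[0]])
f=lambda x,y,y0:[265+(x+.5)/10-.5,y0+(y+.5)/10-.5]
for near,far,y0,zu in((f(326,480,250),f(458,358,250),250,.139),(f(325,548,260),f(457,427,260),260,.098)):
    a=ray(d,[near],zu+.006)[0];b=ray(d,[far],zu)[0];m=(a+b)/2
    D=np.array([.5236,.1414])-m[:2];print(a.round(4),b.round(4),"need X %.4f Y %.4f"%(D@X,D@Y),"gap",np.linalg.norm(a-b),(a-b)[:2]@X)
s=get_state()
im=cv2.resize(d["pixels"][275:325,265:325,::-1],None,fx=13,fy=12,interpolation=cv2.INTER_CUBIC)
im=cv2.resize(d["pixels"][275:325,270:325,::-1],None,fx=12,fy=12,interpolation=cv2.INTER_LANCZOS4).copy()
A=np.array([.5239,.1413])
for z,c in((.098,(0,0,255)),(.104,(0,255,255))):
  for y in(-.02,.0,.02):
    q=(proj(d,[[*(A+y*Y),z]])[0]-[270,275]+.5)*12-.5;cv2.circle(im,tuple(int(v) for v in q.round()),2,c,-1)
a=np.linspace(0,2*np.pi,90);pp=(proj(d,np.c_[A[0]+.017*np.cos(a),A[1]+.017*np.sin(a),0*a+.088])-[270,275]+.5)*12-.5
for q in pp: cv2.circle(im,tuple(int(v) for v in q.round()),1,(0,200,0),-1)
cv2.imwrite("pics/o8.png",im)
E
```

```text
[0.5302 0.1602 0.145 ] [0.5143 0.12   0.139 ] need X 0.0008 Y 0.0017 gap 0.043607231555407015 0.0015718631574542022
[0.5304 0.1631 0.104 ] [0.5137 0.1237 0.098 ] need X 0.0021 Y -0.0013 gap 0.043213986447704925 0.0025284537252675487
```

View pics/o8.png

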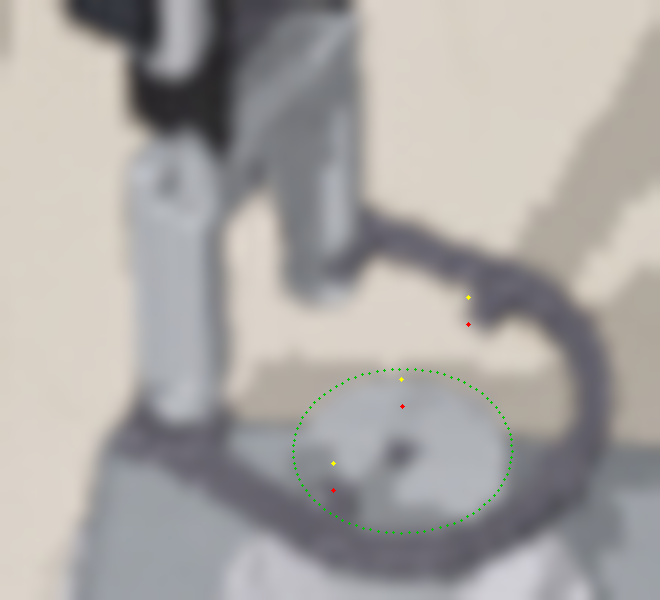

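The side view shows the spread teeth at about (306,316) and (328,302) and the shaft-head dot at (303,312). The ring is about 2 mm too far back in tool x and 1 mm too far in y. Correcting before going lower.

Request:
step_arm(
  targets=[
    [[0,0.055,0.031,0,0],[0,0,0,0,0],[0,0,0,0,0],[0,0,0,0,0]],
  ],
)

```text
time: 10.78
eef_pos: [0.5531, 0.1308, 0.1823]
tcp_rot: [0.985, -0.17, 0.0, -0.0]
contact_force: [-0.3, -0.6, -1.8]
opening: 0.467
```

```bash
cat > ov.py <<'E'
import sys
from h import *
tag=sys.argv[1];zu=float(sys.argv[2])
d=grab("side",tag);s=get_state()
th=np.radians(-19.6);X=np.array([np.cos(th),np.sin(th)]);Y=np.array([-X[1],X[0]])
im=cv2.resize(d["pixels"][275:325,270:325,::-1],None,fx=12,fy=12,interpolation=cv2.INTER_LANCZOS4).copy()
A=np.array([.5237,.1413])
for z,c in((zu,(0,0,255)),(zu+.006,(0,255,255))):
  for y in(-.0205,.0205):
    q=(proj(d,[[*(A+y*Y),z]])[0]-[270,275]+.5)*12-.5;cv2.circle(im,tuple(int(v) for v in q.round()),2,c,-1)
cv2.imwrite(f"pics/o{tag}.png",im)
E
python3 go.py .552 .1308 .148; python3 ov.py 9 .098
```

```text
t 10.78 p [0.5531 0.1308 0.1823] yaw -19.63 tilt [0.001  0.0001] F [-0.31 -0.6  -1.83] M [-0.02 -0.08 -0.  ] open 0.467 q [0.05 0.1  1.89 0.   1.16 1.97]
shift in 4cm units [-0.027  0.011  0.857]
```

View pics/o9.png

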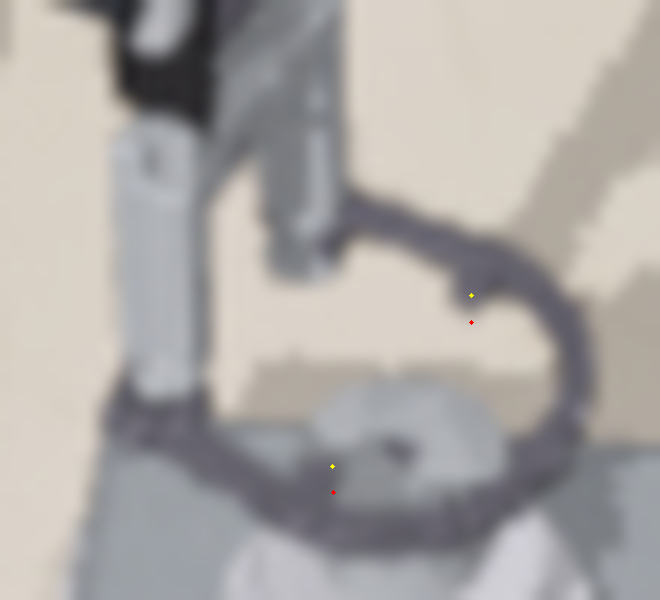

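The teeth now straddle the predicted points symmetrically, within about 0.6 mm. Small trim, then lowering past the head.

Request:
step_arm(
  targets=[
    [[0,-0.02,0.005,0,0],[0,0,0,0.1,0],[0,0,0,0.1,0],[0,0,0,0.1,0],[0,0,0,0,0],[0,0,0,0,0]],
  ],
)

```text
time: 11.33
eef_pos: [0.5515, 0.1309, 0.1689]
tcp_rot: [0.985, -0.17, -0.001, 0.0]
contact_force: [0.2, 0.9, -2.3]
opening: 0.468
```

```bash
python3 go.py .552 .1308 .148; python3 ov.py 10 .088
```

```text
t 11.33 p [0.5515 0.1309 0.1689] yaw -19.62 tilt [-0.0015 -0.0001] F [ 0.23  0.89 -2.31] M [ 0.   -0.03  0.03] open 0.468 q [ 0.05  0.11  1.9  -0.    1.13  1.97]
shift in 4cm units [ 0.013 -0.002  0.524]
```

View pics/o10.png

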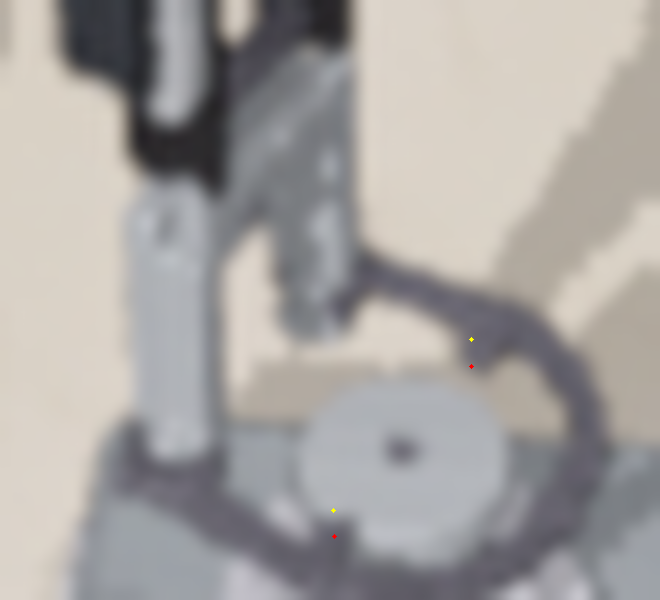

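Request:
step_arm(
  targets=[
    [[0,0.018,0,0,0],[0,0,0,0.05,0],[0,0,0,0.08,0],[0,0,0,0.08,0],[0,0,0,0.08,0],[0,0,0,0.05,0],[0,0,0,0,0],[0,0,0,0,0]],
  ],
)

```text
time: 12.05
eef_pos: [0.5525, 0.1307, 0.1558]
tcp_rot: [0.985, -0.17, -0.0, 0.0]
contact_force: [-0.8, 0.2, -2.3]
opening: 0.469
```

```bash
python3 go.py .552 .1308 .148; python3 ov.py 11 .074
```

```text
t 12.05 p [0.5525 0.1307 0.1558] yaw -19.62 tilt [-0.0006 -0.    ] F [-0.77  0.2  -2.34] M [ 0.01 -0.03 -0.02] open 0.469 q [ 0.05  0.13  1.91 -0.    1.11  1.97]
shift in 4cm units [-0.013  0.001  0.196]
```

View pics/o11.png

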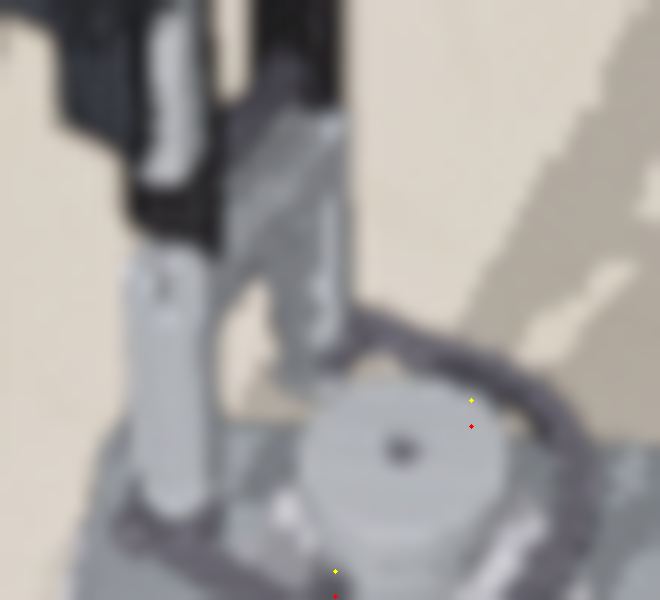

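No contact and the near tooth sits on its predicted point (298,323). Now settling onto the pulley in small steps.

Request:
step_arm(
  targets=[
    [[0,0,0,0.04,0],[0,0,0,0.04,0],[0,0,0,0.03,0],[0,0,0,0,0],[0,0,0,0,0],[0,0,0,0,0]],
  ],
)

```text
time: 12.6
eef_pos: [0.5526, 0.1307, 0.1517]
tcp_rot: [0.985, -0.17, -0.0, -0.0]
contact_force: [0.5, -0.0, -0.5]
opening: 0.467
```

Request:
step_arm(
  targets=[
    [[0,0,0,0.02,0],[0,0,0,0,0],[0,0,0,0.02,0],[0,0,0,0,0],[0,0,0,0,0]],
  ],
)

```text
time: 13.02
eef_pos: [0.5526, 0.1307, 0.1501]
tcp_rot: [0.985, -0.17, -0.0, -0.0]
contact_force: [0.0, 0.0, -2.3]
opening: 0.467
```

Request:
step_arm(
  targets=[
    [[0,0,0,0.02,0],[0,0,0,0,0],[0,0,0,0,0],[0,0,0,0,0]],
  ],
)

```text
time: 13.35
eef_pos: [0.5526, 0.1307, 0.1493]
tcp_rot: [0.985, -0.17, -0.0, -0.0]
contact_force: [0.9, 0.5, -2.6]
opening: 0.468
```

Request:
step_arm(
  targets=[
    [[0,0,0,0.02,0],[0,0,0,0,0],[0,0,0,0,0],[0,0,0,0,0]],
  ],
)

```text
time: 13.68
eef_pos: [0.5527, 0.1307, 0.1485]
tcp_rot: [0.985, -0.17, -0.0, -0.0]
contact_force: [0.6, -0.7, -1.4]
opening: 0.47
```

```bash
python3 go.py .552 .1308 .148; for i in 1 2 3 4; do python3 - <<'E'
from h import *
d=read_camera("side");print(get_state()["contact_force"].round(2),get_state()["eef_pos"].round(4))
E
done; python3 ov.py 12 .067; python3 - <<'E'
from h import *
d=load("side","12");crop(d,255,265,345,355,7,"s_12.png")
E
```

```text
t 13.68 p [0.5527 0.1307 0.1485] yaw -19.63 tilt [-0.  0.] F [ 0.62 -0.74 -1.39] M [-0.02 -0.02  0.02] open 0.470 q [0.05 0.14 1.91 0.   1.09 1.97]
shift in 4cm units [-0.016  0.003  0.013]
[ 0.24  0.31 -1.67] [0.5526 0.1307 0.1485]
[-0.33 -0.2  -0.78] [0.5526 0.1307 0.1485]
[-0.86  0.67 -1.81] [0.5526 0.1307 0.1485]
[ 0.22  0.1  -1.45] [0.5526 0.1307 0.1485]
```

View pics/s_12.png

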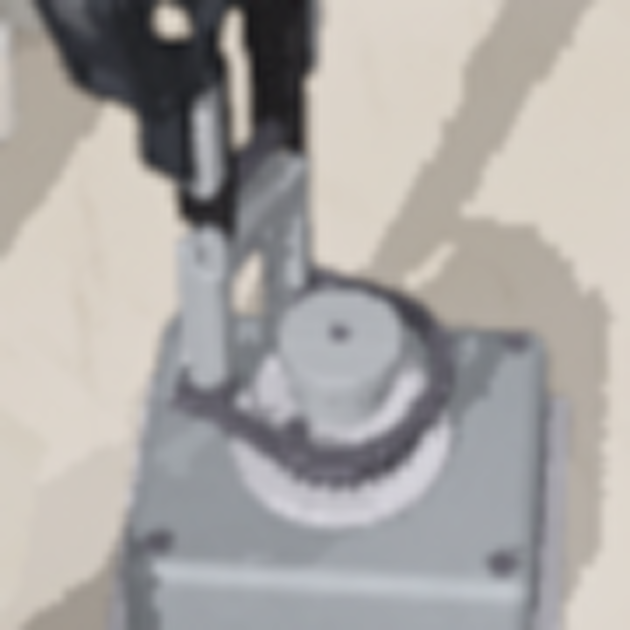

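Request:
step_arm(
  targets=[
    [[0,0,0,0.015,0],[0,0,0,0,0],[0,0,0,0,0]],
  ],
)

```text
time: 14.18
eef_pos: [0.5527, 0.1307, 0.148]
tcp_rot: [0.985, -0.17, 0.0, -0.0]
contact_force: [0.2, 1.0, -0.6]
opening: 0.468
```

Request:
step_arm(
  targets=[
    [[0,0,0,0,0]],
  ],
)

```text
time: 14.27
eef_pos: [0.5527, 0.1307, 0.148]
tcp_rot: [0.985, -0.17, 0.0, -0.0]
contact_force: [0.1, 0.0, -1.5]
opening: 0.471
```

Request:
step_arm(
  targets=[
    [[0,0,0,0.015,0],[0,0,0,0,0],[0,0,0,0,0]],
  ],
)

```text
time: 14.52
eef_pos: [0.5527, 0.1307, 0.1474]
tcp_rot: [0.985, -0.17, 0.0, -0.0]
contact_force: [0.3, 0.0, -1.2]
opening: 0.466
```

Request:
step_arm(
  targets=[
    [[0,0,0,0,0]],
  ],
)

```text
time: 14.6
eef_pos: [0.5527, 0.1307, 0.1474]
tcp_rot: [0.985, -0.17, 0.0, -0.0]
contact_force: [-0.1, 0.3, -1.1]
opening: 0.468
```

Request:
step_arm(
  targets=[
    [[0,0,0,0.015,0],[0,0,0,0,0],[0,0,0,0,0]],
  ],
)

```text
time: 14.85
eef_pos: [0.5528, 0.1307, 0.1468]
tcp_rot: [0.985, -0.17, 0.0, 0.0]
contact_force: [0.4, -0.8, -1.5]
opening: 0.47
```

Request:
step_arm(
  targets=[
    [[0,0,0,0,0]],
  ],
)

```text
time: 14.93
eef_pos: [0.5527, 0.1307, 0.1468]
tcp_rot: [0.985, -0.17, 0.0, 0.0]
contact_force: [0.1, 0.4, -1.8]
opening: 0.47
```

```bash
python3 - <<'E'
from h import *
F=[]
zs={}
for i in range(8):
    d=read_camera("side");F.append(get_state()["contact_force"])
    zs[i]=d
print(np.mean(F,0).round(2),np.std(F,0).round(2))
d=zs[7];np.savez("side13.npz",**d)
crop(d,265,290,335,345,11,"s_13.png")
A=np.array([.5237,.1413])
Q=[]
for i in range(8):
    P=cloud(zs[i]).reshape(-1,3);col=zs[i]["pixels"].reshape(-1,3).astype(int)
    r=np.hypot(*(P[:,:2]-A).T);m=(r>.02)&(r<.036)&(P[:,2]>.055)&(P[:,2]<.085)&(col.max(1)<120)&((P[:,:2]-A)@[.942,-.335]<.012)
    Q.append(P[m])
Q=np.vstack(Q);print("ring",len(Q)//8,np.percentile(Q[:,2],[5,25,50,75,95]))
for nm in("8","7"):
    D=load("side",nm);C=cloud(D)
P=cloud(load("side","0")).reshape(-1,3);r=np.hypot(*(P[:,:2]-A).T);m=(r>.0)&(r<.015)&(P[:,2]>.08);print("head z side cam",np.median(P[m][:,2]))
col=load("side","0")["pixels"].reshape(-1,3);m=(r>.0185)&(r<.0225)&(P[:,2]>.06)&(P[:,2]<.075);print("pulley top z side cam",m.sum(),np.percentile(P[m][:,2],[10,50,90]))
E
```

```text
[ 0.37 -0.24 -1.37] [0.45 0.28 0.6 ]
ring 184 [0.06548982 0.07124465 0.07279124 0.07403455 0.07559408]
head z side cam 0.08861535726828199
pulley top z side cam 72 [0.06492836 0.06696727 0.0687455 ]
```

View pics/s_13.png

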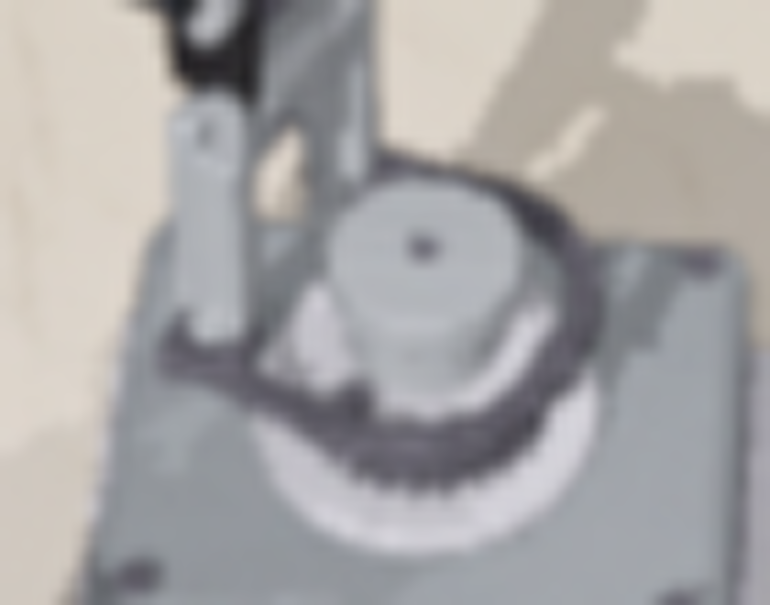

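```bash
python3 - <<'E'
from h import *
A=np.array([.5237,.1413])
for n,tcp in(("7",.2214),("8",.1801),("9",.1823),("10",.1689),("11",.1558),("12",.1485),("13",.1468)):
    d=load("side",n);P=cloud(d).reshape(-1,3);col=d["pixels"].reshape(-1,3).astype(int)
    r=np.hypot(*(P[:,:2]-A).T);L=(P[:,:2]-A)@[.942,-.335];z0=max(.067,tcp-.082)
    m=(r>.024)&(r<.036)&(P[:,2]>z0-.01)&(P[:,2]<z0+.02)&(col.max(1)<125)&(L<.01)
    z=P[m][:,2]
    # lug of +y arm region: dark px near lug
    Y=(P[:,:2]-A)@[.335,.942]
    m2=(L>.015)&(L<.04)&(Y>.015)&(Y<.045)&(abs(P[:,2]-z0-.003)<.015)&(col.max(1)<125)
    z2=P[m2][:,2]
    back=(L<-.02);mb=m&back;mf=m&(L>-.01)
    print(n,tcp,m.sum(),np.percentile(z,[50,75]).round(4),"off",(tcp-np.median(z)).round(4),"back %.4f front %.4f"%(np.median(P[mb][:,2]),np.median(P[mf][:,2])),"lug",m2.sum(),np.median(z2).round(4))
E
```

```text
7 0.2214 157 [0.1424 0.1433] off 0.079 back 0.1416 front 0.1432 lug 36 0.1453
8 0.1801 192 [0.1013 0.1022] off 0.0788 back 0.1008 front 0.1019 lug 36 0.1039
9 0.1823 173 [0.103  0.1042] off 0.0793 back 0.1022 front 0.1040 lug 45 0.1057
10 0.1689 185 [0.09   0.0912] off 0.0789 back 0.0891 front 0.0910 lug 40 0.0929
11 0.1558 189 [0.0765 0.0779] off 0.0793 back 0.0759 front 0.0776 lug 39 0.0794
12 0.1485 185 [0.0721 0.0732] off 0.0764 back 0.0721 front 0.0724 lug 42 0.0721
13 0.1468 176 [0.0729 0.0739] off 0.0739 back 0.0733 front 0.0725 lug 41 0.0712
```

Depth shows that the ring already met the pulley at TCP z ≈ 0.151. Since then the pliers have sunk about 4 mm relative to it, so the lugs are a little low and the ring is tilted. Raising in small steps to get it level.

Request:
step_arm(
  targets=[
    [[0,-0.01,0,-0.05,0],[0,0,0,-0.04,0],[0,0,0,0,0],[0,0,0,0,0],[0,0,0,0,0]],
  ],
)

```text
time: 15.75
eef_pos: [0.5521, 0.1308, 0.1502]
tcp_rot: [0.985, -0.17, -0.0, 0.0]
contact_force: [-0.2, 0.1, -2.7]
opening: 0.472
```

```bash
cat > lev.py <<'E'
import sys
from h import *
A=np.array([.5237,.1413]);F=[];r1=[]
for i in range(6):
    d=read_camera("side");s=get_state();F.append(s["contact_force"]);tcp=s["eef_pos"][2]
    P=cloud(d).reshape(-1,3);col=d["pixels"].reshape(-1,3).astype(int)
    r=np.hypot(*(P[:,:2]-A).T);L=(P[:,:2]-A)@[.942,-.335];Y=(P[:,:2]-A)@[.335,.942];z0=.067
    m=(r>.024)&(r<.036)&(P[:,2]>z0-.01)&(P[:,2]<z0+.02)&(col.max(1)<125)&(L<.01)
    m2=(L>.015)&(L<.04)&(Y>.015)&(Y<.045)&(abs(P[:,2]-z0-.003)<.015)&(col.max(1)<125)
    r1.append([np.median(P[m][:,2]),np.median(P[m&(L<-.02)][:,2]),np.median(P[m&(L>-.01)][:,2]),np.median(P[m2][:,2])])
print("pos",s["eef_pos"].round(4),"F",np.mean(F,0).round(2),"all/back/front/lug",np.mean(r1,0).round(4),"off %.4f"%(tcp-np.mean(r1,0)[0]),"open %.3f"%s["opening"],"t %.2f"%s["time"])
np.savez("side"+sys.argv[1]+".npz",**d);crop(d,265,290,335,345,11,"s_"+sys.argv[1]+".png")
E
python3 lev.py 14
```

```text
pos [0.5522 0.1308 0.1502] F [-0.18 -0.36 -1.83] all/back/front/lug [0.0726 0.0722 0.0732 0.0742] off 0.0777 open 0.468 t 16.05
```

Request:
step_arm(
  targets=[
    [[0,0,0,-0.025,0],[0,0,0,0,0],[0,0,0,0,0],[0,0,0,0,0]],
  ],
)

```text
time: 16.38
eef_pos: [0.5523, 0.1308, 0.1514]
tcp_rot: [0.985, -0.17, 0.0, -0.0]
contact_force: [0.0, -0.3, -2.8]
opening: 0.468
```

```bash
python3 lev.py 15
```

```text
pos [0.5523 0.1308 0.1513] F [-0.22 -0.18 -1.9 ] all/back/front/lug [0.0728 0.0723 0.0737 0.0748] off 0.0785 open 0.466 t 16.68
```

View pics/s_15.png

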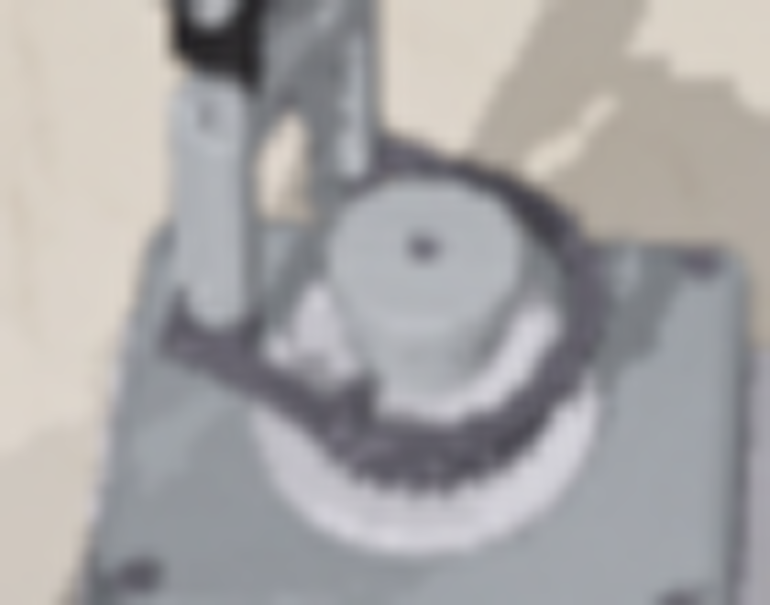

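```bash
python3 - <<'E'
from h import *
c0=np.array([.508,-.205]);X=np.array([.942,-.335]);A=c0-.0285*X
for n in("0","1","3","4","5","6"):
    d=load("side",n);P=cloud(d).reshape(-1,3);col=d["pixels"].reshape(-1,3).astype(int)
    r=np.hypot(*(P[:,:2]-A).T);L=(P[:,:2]-A)@X;Y=(P[:,:2]-A)@[.335,.942];z0=.013 if n!="6" else .14
    b=abs(P[:,2]-z0)<.014
    m=(r>.024)&(r<.036)&b&(col.max(1)<125)&(L<.01)
    m2=(L>.015)&(L<.04)&(Y>.003)&(Y<.045)&b&(col.max(1)<125)
    print(n,m.sum(),"back %.4f front %.4f lug %.4f %d"%(np.median(P[m&(L<-.02)][:,2]),np.median(P[m&(L>-.01)][:,2]),np.median(P[m2][:,2]),m2.sum()))
E
```

```text
0 145 back 0.0138 front 0.0144 lug 0.0161 27
1 134 back 0.0149 front 0.0126 lug 0.0156 28
3 135 back 0.0147 front 0.0127 lug 0.0166 24
4 151 back 0.0147 front 0.0140 lug 0.0158 22
5 174 back 0.0185 front 0.0184 lug 0.0226 20
6 135 back 0.1411 front 0.1426 lug 0.1448 24
```

Request:
step_arm(
  targets=[
    [[0,0,0,0.03,0],[0,0,0,0,0],[0,0,0,0,0],[0,0,0,0,0]],
  ],
)

```text
time: 17.02
eef_pos: [0.5522, 0.1308, 0.1501]
tcp_rot: [0.985, -0.17, -0.0, 0.0]
contact_force: [0.7, 0.7, -1.8]
opening: 0.47
```

```bash
python3 lev.py 16;python3 go.py .552 .1308 .15; python3 - <<'E'
from h import *
d=load("side","16");A=np.array([.5237,.1413]);th=np.radians(-19.6);X=np.array([np.cos(th),np.sin(th)]);Y=np.array([-X[1],X[0]])
im=cv2.resize(d["pixels"][285:340,265:330,::-1],None,fx=12,fy=12,interpolation=cv2.INTER_LANCZOS4).copy()
for z,c in((.066,(0,0,255)),(.072,(0,255,255))):
  for y in(-.0205,.0205):
    q=(proj(d,[[*(A+y*Y),z]])[0]-[265,285]+.5)*12-.5;cv2.circle(im,tuple(int(v) for v in q.round()),2,c,-1)
cv2.imwrite("pics/o16.png",im)
crop(d,225,160,405,340,4,"s_16w.png")
E
```

```text
pos [0.5523 0.1308 0.1502] F [-0.38  0.53 -1.99] all/back/front/lug [0.0726 0.0724 0.0732 0.0741] off 0.0776 open 0.463 t 17.32
t 17.32 p [0.5523 0.1308 0.1502] yaw -19.62 tilt [0.0001 0.    ] F [-0.29  0.19 -2.02] M [ 0.03 -0.04  0.04] open 0.463 q [0.05 0.13 1.91 0.   1.1  1.97]
shift in 4cm units [-0.007  0.003  0.005]
```

View pics/o16.png

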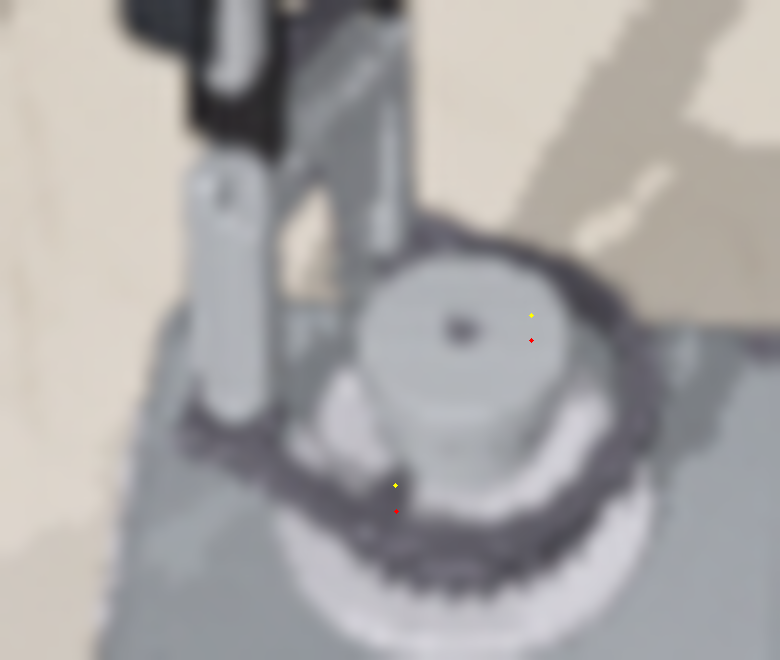

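View pics/s_16w.png

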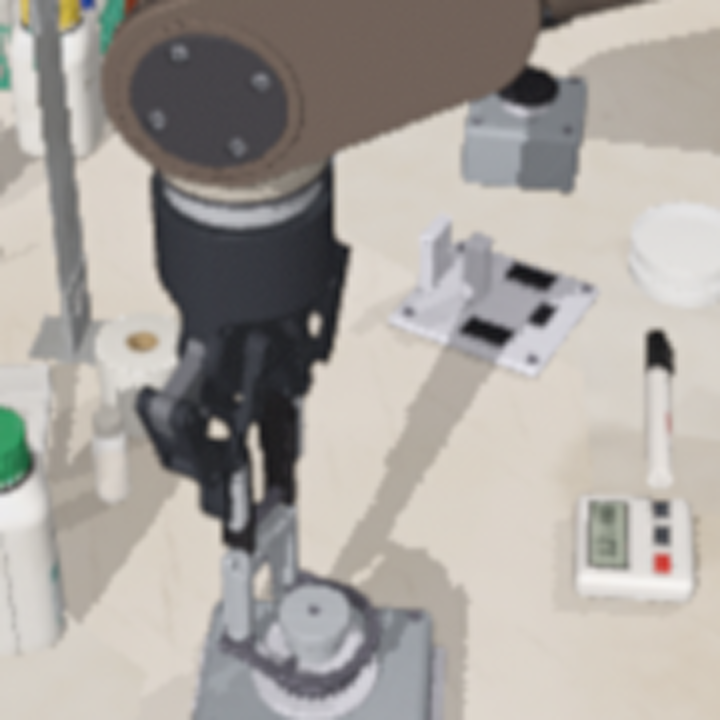

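The image shows the near tooth at (298,324), about 1 mm high, and the centre height and tilt readings at each level fit flat seating at TCP z ≈ 0.1487. The ring is still held up slightly by its lugs, so I'll lower 1.4 mm.

Request:
step_arm(
  targets=[
    [[0,-0.005,0,0.02,0],[0,0,0,0.015,0],[0,0,0,0,0],[0,0,0,0,0],[0,0,0,0,0]],
  ],
)

```text
time: 17.73
eef_pos: [0.5521, 0.1309, 0.1487]
tcp_rot: [0.985, -0.17, -0.0, -0.0]
contact_force: [-0.1, -0.0, -2.4]
opening: 0.469
```

```bash
python3 lev.py 17;python3 go.py .552 .1308 .15; python3 - <<'E'
from h import *
d=load("side","17");A=np.array([.5237,.1413]);th=np.radians(-19.6);X=np.array([np.cos(th),np.sin(th)]);Y=np.array([-X[1],X[0]])
im=cv2.resize(d["pixels"][285:340,265:330,::-1],None,fx=12,fy=12,interpolation=cv2.INTER_LANCZOS4).copy()
for z,c in((.066,(0,0,255)),(.072,(0,255,255))):
  for y in(-.0205,.0205):
    q=(proj(d,[[*(A+y*Y),z]])[0]-[265,285]+.5)*12-.5;cv2.circle(im,tuple(int(v) for v in q.round()),2,c,-1)
cv2.imwrite("pics/o17.png",im)
E
```

```text
pos [0.552  0.1309 0.1487] F [-0.03  0.1  -1.87] all/back/front/lug [0.0724 0.0722 0.0728 0.0729] off 0.0763 open 0.467 t 18.03
t 18.03 p [0.552  0.1309 0.1487] yaw -19.62 tilt [-0.0001  0.    ] F [ 0.43 -0.12 -1.78] M [-0.    0.01  0.04] open 0.467 q [0.05 0.13 1.91 0.   1.09 1.97]
shift in 4cm units [-0.     0.002 -0.032]
```

View pics/o17.png

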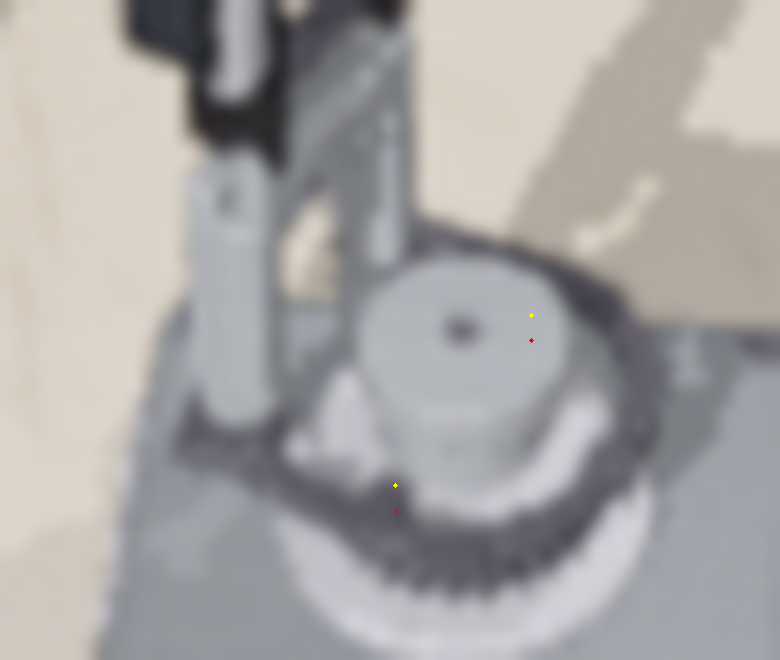

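Request:
step_arm(
  targets=[
    [[0,0,0,0.01,0],[0,0,0,0,0],[0,0,0,0,0],[0,0,0,0,0],[0,0,0,0,0],[0,0,0,0,0]],
  ],
)

```text
time: 18.53
eef_pos: [0.5521, 0.1309, 0.1483]
tcp_rot: [0.985, -0.17, -0.0, -0.0]
contact_force: [0.1, 0.2, -2.5]
opening: 0.465
```

```bash
python3 lev.py 18; python3 - <<'E'
from h import *
d=load("side","18");C=cloud(d);P=C.reshape(-1,3);col=d["pixels"].reshape(-1,3).astype(int)
m=(abs(P[:,0]-.483)<.025)&(abs(P[:,1]+.352)<.03)&(P[:,2]>.05)&(P[:,2]<.09)&(col.max(1)<70);print("button z now",np.median(P[m][:,2]),m.sum())
P=cloud(load("side","0")).reshape(-1,3);col=load("side","0")["pixels"].reshape(-1,3).astype(int)
m=(abs(P[:,0]-.483)<.025)&(abs(P[:,1]+.352)<.03)&(P[:,2]>.05)&(P[:,2]<.09)&(col.max(1)<70);print("button z before",np.median(P[m][:,2]))
E
```

```text
pos [0.5521 0.1309 0.1483] F [ 0.3   0.33 -1.57] all/back/front/lug [0.0723 0.0723 0.0725 0.0723] off 0.0760 open 0.468 t 18.83
button z now 0.06397614508019207 83
button z before 0.07131802355102851
```

Everything agrees: the ring is level (back and lug both 72.3 mm), the load equals the pliers' weight alone, and the button is down. Handing in.

```bash
python3 -c "
from plant import sign_off;print(sign_off())"
```

```text
the job is handed in; nothing more can be done
None
```

I pressed the stop button down. I then squeezed the pliers from the stand to their stop, lifted them out with the ring, and lowered the spread ring over the shaft head onto the pulley. The job was handed in at about 18.8 s of the 51 s allowed, with the handles still squeezed at 60 N.

**Last checks:**
- **Button:** the fingertips stopped at 65.9 mm with the force at 12 N, against 66.5 mm expected. The camera depth shows the cap 7.3 mm lower than before, against the 8 mm travel, which is within its noise.
- **Squeeze:** the gripper opening held steady at about 0.47, or about 40 mm by a simple scale. The handles should be 42 mm apart at the stop.
- **Ring level:** its back and the one lug the camera could measure both read 72.3 mm at the top surface. The wrist load was 1.57 N, about the pliers' weight alone, so the ring rests on the pulley.
- **Centring:** within about 1 mm, judged from the near tooth in the side view only. The shaft head hid the far tooth, and the arm blocked the top view.

**Corrected along the way:** I first went about 3 mm too low at the pulley, which tilted the ring slightly because it slides on the pins. I raised the arm and set it down level. I touched none of the other objects, but I did not measure each one again at the end.

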